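# Line up the lamp cover's quarter-turn fastener and hold the cover shut

## Robot

A 6-joint arm with a two-finger parallel gripper is mounted at the origin on the work surface. World frame = base frame: x ahead of the robot, y to its left, z up, the work surface at z = 0. Lengths are in mm, angles in rad, forces in N, time in s.
With the tool pointing down it reaches from about 400 to 925 mm from the base axis. Payload 12.5 kg.
Tool frame: the origin (TCP) lies midway between the tips of the shut fingers; the grasp point (between the pads) lies 19 mm behind it; z points along the fingers, y is the line along which they close (so a half turn about z gives the same grasp; the last joint's range is limited). The gripper opens to 95 mm and grips with 3 to 60 N. Pads are 20 mm wide; open, the fingers measure 119 mm over their backs; the gripper's body (75 mm by 180 mm) begins 59 mm behind the grasp point.
Start: joints at [-1.29, 0.491, 1.559, -0, 1.092, -0.106], TCP at [235.791, -578.835, 214.661] pointing down, gripper open.
Joint ranges: [-3.1, 3.1], [-0.84, 2.19], [0.05, 2.79], [-1.13, 4.28], [0.06, 2.93], [-2.69, 2.69]. Speed limits (rad/s): [2.22, 2.22, 2.79, 3.14, 3.14, 3.14].

## Interface

Orientations are given as [roll, pitch, yaw] about the fixed x, y, z axes, in that order (R = Rz(yaw) Ry(pitch) Rx(roll)).
In Python, from cell import env gives the robot as it stands.
- The arm moves only by the tool arm_command, never from a script. Its argument "targets" is a list of rows, each a list of 5 numbers: the shift along the tool's x, y, z in mm, then the turn about the tool's z in degrees, then the opening, from 0 (shut) to 1 (fully open). In form: [[tx, ty, tz, roll, fingers], ...]. A call has 1 to 5 rows; each row is the pose to reach, as a shift and turn from the pose commanded when the call began, along the tool's axes at that moment; what a row does not reach only later rows make up. A row lasts 1/10 s, in which the tool goes at most 50 mm and 8.59 degrees, less where a joint would pass 70% of its speed; a pose out of reach is approached as far as the arm can. A call with a gripper value outside its range is refused whole. The fingers move at their own pace and stop on an object; the grip force is fixed at half the most. Time passes only in rows, so rows that repeat a pose let the fingers close. It gives the time, the measured TCP pose, the force, the opening and the grip force at its end, in the units of the state.
- env.state(): the state, without advancing time (a new reading comes with each control period).
- env.read_camera(name): name is "scene" or "top" or "wrist"; returns a dict with "frame" (480x640x3 uint8, red, green, blue), "vertical_fov" (degrees; the focal length in pixels is half the picture's height over the tangent of half this angle, whatever the lens; pixels are square), "cx", "cy" (the principal point, pixels), "world_from_camera" (4x4, takes a point from camera to world coordinates); the wrist camera has in their place "hand_eye" (4x4, takes a point from camera to tool coordinates, whose origin is the TCP and whose axes are the flange's). Camera axes: x right, y down, z forward; pixel columns grow to the right and rows downward; lengths in mm; the calibration is good to about 2 mm. A picture is of the moment at which its call begins: read the wrist's pose just before it. There is no depth.
- env.job_done(): hands the job in; it is judged then, once.
The state is a dict: "t": time; "joints": joint angles; "qvel": joint speeds; "tau": joint torques, N m; "eef_pos": TCP position; "tcp_rot": TCP orientation; "ft_force": force on the tool from outside, world axes, zero at the start; "moment": the same for the moment, N m; "opening": opening from 0.0 (shut) to 1.0 (fully open); "grip_force": force on a finger pad.
Only numpy, scipy, OpenCV 4.12 (cv2) and the standard library are available. Lean on these libraries where they do the work, as an engineer would, in place of code of your own. Each camera call takes 0.05 s, during which the arm holds its last target. There are 200 camera calls.

## Task

The lamp in the microscope's light source has just been changed, but its sprung cover stands ajar because the quarter-turn fastener sits crosswise and its cross pin cannot enter the slot in the frame. Turn the fastener by its wing until the white slot lines up with the two black marks on the cover, then press the cover down fully flush on the frame and finish while still holding it pressed there, so that the safety switch stays made while I test-start the lamp. Do not lock the fastener and do not disturb the plate, old lamp, carton and bottle standing around.

Things in the scene. Friction and masses are not known exactly. Their poses are not given: they have to be found in the camera images.
- housing: cream lamp housing, 300 x 200 x 150 mm high, fixed on the bench; origin at the centre of its underside, x towards its rear (where the cover is hinged), z up. The frame that the cover shuts on is its top, 150 mm above the bench; 95 mm in front of its middle, under the fastener, the frame has a slot 36 mm long (along the housing's x) and 8.5 mm wide
- cover (a joint): hinge angle of the cover: 0 = flush on the frame, 0.14 = ajar at its stop, as at the start (front edge about 31 mm up). A spring lifts it: pushing down at the fastener, about 4 N starts it moving and 7 N holds it flush. With the fastener out of line it stops on the cross pin at about 0.11
- fastener (a joint): angle of the fastener in the cover, counter-clockwise positive seen from above: the slot is in line with the marks at 0 and equally at 3.14; at the start 0.75 to 2.39. It has no stop or click there, turns either way with slight friction (0.04 N m) and stays where it is left
- wing (a point): centre of the fastener's wing, the grip: black bar 36 mm long (its x), 10 mm thick (its y), 27 mm high, white slot along its top, on a round steel flange 38 mm across, 4 mm thick. Lies on the turning axis (z), 17.5 mm above the cover's top face; wing top 31 mm above it. A 26 x 5 mm cross pin below, parallel to the wing, enters the frame's slot when within about 8 degrees of the marks
- marks (a point): point of the cover's top face on the fastener's axis, 190 mm in front of the hinge, 35 mm behind the cover's front edge; x runs along the two black marks (before and behind the flange), towards the hinge, z square to the cover. With the cover flush it is 156 mm above the bench and 95 mm in front of the housing's middle
- cover_middle (a point): centre of the top face of the ivory cover (221 x 164 mm, 4 mm thick, flat), 115 mm in front of its hinge line; the hinge line lies 154 mm above the bench, 95 mm behind the middle of the housing, and runs along the housing's y
- well_plate_mid (a point): middle of the 24-well plate, 128 x 86 x 20 mm, lying beside the housing: leave alone
- old_lamp_mid (a point): middle of the old reflector lamp, 50 mm across, 52 mm high, standing on its rim beside the housing: leave alone
- carton_mid (a point): middle of the yellow lamp carton, 66 x 66 x 85 mm, beside the housing: leave alone
- bottle_mid (a point): middle of the amber bottle, 54 mm across, 125 mm high, beside the housing: leave alone

How it is judged (in metres and radians):
On the way:
1. the fastener's slot lines up with the marks on the cover (within about 10 degrees) (angle between the x axis of wing and the x axis of marks, either way round below 0.17 rad), for 0.2 s.
At the end, for the whole second after the job is handed in: the robot is still pressing the cover (or the fastener in it) with more than 3 N, the cover lies flush on the frame (hinge within 0.012 rad, about 2.5 mm at its front edge) and the fastener's slot is in line with the marks within 0.17 rad (value of joint cover below 0.012 rad and angle between the x axis of wing and the x axis of marks, either way round below 0.17 rad and contact force between any of the fingers, the arm and cover above 3 N); the arm keeps its last pose, push and grip.
It fails at once if the well plate is moved more than 30 mm (distance of well_plate_mid from where it was at the start of the episode above 0.03 m).
It fails at once if the old lamp is moved more than 30 mm (distance of old_lamp_mid from where it was at the start of the episode above 0.03 m).
It fails at once if the carton is moved more than 30 mm (distance of carton_mid from where it was at the start of the episode above 0.03 m).
It fails at once if the bottle is moved more than 30 mm (distance of bottle_mid from where it was at the start of the episode above 0.03 m).
It also fails if it takes over 35 s, if anything falls off the work surface, if the arm or the gripper's body presses on something with over 40 N, if the wrist force passes 120 N, or if a joint passes its speed limit or range.

## Working session

There is one attempt and no reset: what is moved stays moved. The work goes in short steps, Python scripts to look and compute and a tool call to move; the robot and the scene stay as the last step left them, time stands still between calls to the robot, and variables do not carry over. Pictures are saved under pics/ and viewed, at most 10 in all, crops included, and the job is handed in when it is done.

Besides the shell and the picture viewer there is one more tool, called after ">>>" as name(argument=value, ...) on one line, values as JSON. arm_command: Moves the arm, as the interface text tells. Its arguments: {"type":"object","properties":{"targets":{"type":"array","items":{"type":"array","items":{"type":"number"}}}},"required":["targets"]}

```bash
mkdir -p pics
python3 - <<'E'
from cell import env
import cv2,numpy as np
s=env.state();print(s['t'],s['eef_pos'],s['tcp_rot'],s['opening'])
for n in ['top','scene','wrist']:
    c=env.read_camera(n)
    cv2.imwrite(f'pics/{n}0.png',c['frame'][:,:,::-1])
    print(n,c['vertical_fov'],c['cx'],c['cy'],np.round(c.get('world_from_camera',c.get('hand_eye')),4).tolist())
E
```

```text
0.0 [ 235.71301904 -578.58090421  214.03876095] [-3.14045603e+00 -1.02508288e-04  3.86802652e-01] 0.9991541183699632
top 52.02232442161797 317.33394863468163 229.4600268531469 [[-0.0036, -0.9891, 0.1474, 465.8918], [-0.9994, 0.0085, 0.0326, 39.0081], [-0.0335, -0.1472, -0.9885, 935.8097], [0.0, 0.0, 0.0, 1.0]]
scene 52.872836933326134 319.3571278758634 230.78548714367176 [[0.8221, 0.4734, -0.3162, 856.9175], [0.5692, -0.6954, 0.4387, -325.914], [-0.0123, -0.5406, -0.8412, 896.9259], [0.0, 0.0, 0.0, 1.0]]
wrist 71.24660240821062 311.68794711820874 237.33894926363482 [[-0.0002, -0.9661, -0.2582, 72.3482], [1.0, 0.0, -0.0008, -0.3268], [0.0008, -0.2582, 0.9661, -169.7983], [0.0, 0.0, 0.0, 1.0]]
```

View pics/top0.png

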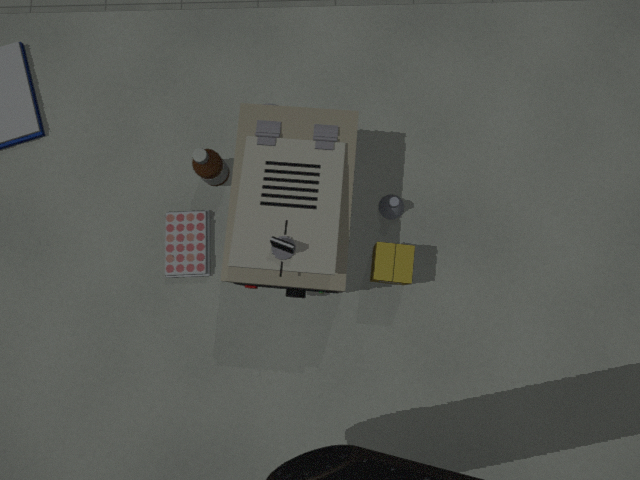

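View pics/scene0.png

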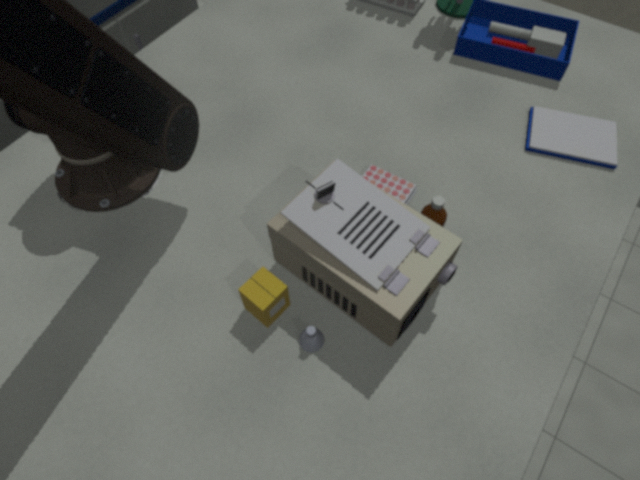

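The top view shows the cover's marks running from (286,221) to (281,276), with the wing crosswise at (283,243). In the scene view the wing is at (325,190). I'll triangulate from these.

```bash
cat > h.py <<'E'
from cell import env
import cv2,numpy as np
from scipy.spatial.transform import Rotation as R
def cam(n):
    s=env.state();c=env.read_camera(n)
    if n=='wrist':
        T=np.eye(4);T[:3,:3]=R.from_euler('xyz',s['tcp_rot']).as_matrix();T[:3,3]=s['eef_pos']
        c['W']=T@c['hand_eye']
    else: c['W']=np.array(c['world_from_camera'])
    return c
def ray(c,u,v):
    f=240/np.tan(np.radians(c['vertical_fov']/2))
    d=c['W'][:3,:3]@np.array([(u-c['cx'])/f,(v-c['cy'])/f,1]);return c['W'][:3,3],d
def onz(c,u,v,z):
    o,d=ray(c,u,v);return o+d*(z-o[2])/d[2]
def tri(c1,p1,c2,p2):
    o1,d1=ray(c1,*p1);o2,d2=ray(c2,*p2)
    a=np.linalg.lstsq(np.c_[d1,-d2],o2-o1,rcond=None)[0]
    return (o1+a[0]*d1+o2+a[1]*d2)/2,np.linalg.norm(o1+a[0]*d1-o2-a[1]*d2)
def tool(p):
    s=env.state();return R.from_euler('xyz',s['tcp_rot']).as_matrix().T@(np.array(p)-s['eef_pos'])
E
python3 - <<'E'
from h import *
t=cam('top');s=cam('scene')
print(tri(t,(283,242),s,(325,189)))
a=onz(t,286,222,180);b=onz(t,281,276,184);print(a,b,np.degrees(np.arctan2(*(a-b)[[1,0]])))
a=onz(t,272,239,213);b=onz(t,293,247,213);print(a,b,(a+b)/2,np.degrees(np.arctan2(*(a-b)[[1,0]])))
w=(a+b)/2;print('tool',tool([w[0],w[1],300]))
E
```

```text
(array([555.4692619 , 113.9202218 , 206.71439824]), np.float64(1.7020718763561242))
[590.78812269 112.82437404 180.        ] [506.54670073 119.61189168 184.        ] -4.606496571017996
[559.90716674 130.32723781 213.        ] [547.71202118  98.98659352 213.        ] [553.80959396 114.65691567 213.        ] 68.73819318827617
tool [ 556.12585268 -522.21737333  -85.33892261]
```

>>> arm_command(targets=[[180, -170, -85, 0, 1], [180, -170, -85, 0, 1], [180, -170, -85, 0, 1], [180, -170, -85, 0, 1], [180, -170, -85, 0, 1]])

```text
t: 0.75
eef_pos: [334.1, -361.8, 296.4]
tcp_rot: [3.141, -0.0, 0.386]
ft_force: [0.9, 0.1, -0.9]
opening: 1.001
grip_force: 0.0
```

>>> arm_command(targets=[[180, -170, 0, 0, 1], [180, -170, 0, 0, 1], [180, -170, 0, 0, 1], [180, -170, 0, 0, 1], [180, -170, 0, 0, 1]])

```text
t: 1.25
eef_pos: [436.7, -136.2, 296.0]
tcp_rot: [3.141, -0.0, 0.387]
ft_force: [0.0, -0.8, 0.5]
opening: 1.001
grip_force: 0.0
```

>>> arm_command(targets=[[180, -170, 0, -30, 1], [180, -170, 0, -30, 1], [180, -170, 0, -30, 1], [180, -170, 0, -40, 1], [180, -170, 0, -40, 1]])

```text
t: 1.75
eef_pos: [539.4, 89.4, 295.8]
tcp_rot: [3.141, -0.0, 1.091]
ft_force: [-0.0, -1.1, -0.2]
opening: 0.998
grip_force: 0.0
```

Run:
```python
from h import *
s=env.state();print(s['t'],s['eef_pos'],np.degrees(s['tcp_rot']),s['joints'],tool([554,114.5,213]))
c=cam('wrist');cv2.imwrite('pics/w1.png',c['frame'][:,:,::-1])
```

```text
1.75 [539.35653776  89.35123292 295.84679815] [ 1.79985539e+02 -5.84221656e-04  6.25219756e+01] [ 4.33967593e-02  3.03152123e-01  1.63824825e+00 -1.25777337e-04
  1.19996853e+00  5.23024325e-01] [29.06745237  1.3667403  82.84744214]
```

View pics/w1.png

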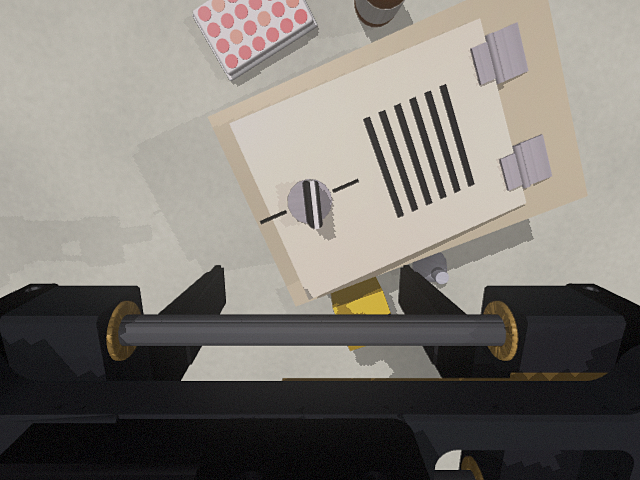

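The view shows the wing centred at about (313,204), with its slot from (311,181) to (319,227). The marks run from (261,221) to (358,181).

```bash
python3 - <<'E'
from h import *
c=cam('wrist')
A=lambda p,q,zp,zq:(lambda d:np.degrees(np.arctan2(d[1],d[0])))(onz(c,*q,zq)-onz(c,*p,zp))
print('marks',A((261,221),(358,181),186,179),'wing',A((319,227),(311,181),213,213))
w=onz(c,314,204,213);print(w,tool([*w[:2],189]))
m=(onz(c,285,211,185)+onz(c,333,191,180))/2;print(m)
E
python3 - <<'E'
import cv2
f=cv2.imread('pics/w1.png')[160:250,240:380]
cv2.imwrite('pics/w1c.png',cv2.resize(f,None,fx=5,fy=5,interpolation=cv2.INTER_NEAREST))
E
```

```text
marks -5.197214347233816 wing 72.83301731280905
[556.81219145 121.67814263 213.        ] [ 34.56430097   0.94143431 106.26367271]
[552.13472461 121.4689627  182.5       ]
```

View pics/w1c.png

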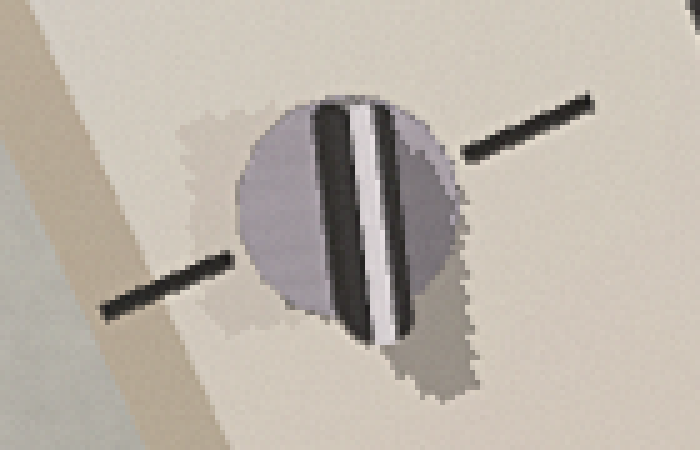

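>>> arm_command(targets=[[34.5, 1, 50, -5.7, 0.6], [34.5, 1, 55, -5.7, 0.4], [34.5, 1, 55, -5.7, 0.4], [34.5, 1, 55, -5.7, 0.4]])

```text
t: 2.25
eef_pos: [555.9, 116.3, 241.5]
tcp_rot: [3.141, 0.0, 1.182]
ft_force: [0.1, 0.1, 0.1]
opening: 0.722
grip_force: 0.0
```

Run:
```python
from h import *
s=env.state();print(s['t'],s['eef_pos'],np.degrees(s['tcp_rot']),s['opening'])
c=cam('wrist');cv2.imwrite('pics/w2.png',cv2.resize(c['frame'][180:330,200:420,::-1],None,fx=3.5,fy=3.5))
```

```text
2.25 [555.87282673 116.33270684 241.48234964] [1.79990457e+02 1.28297413e-02 6.77499344e+01] 0.7223974894500274
```

View pics/w2.png

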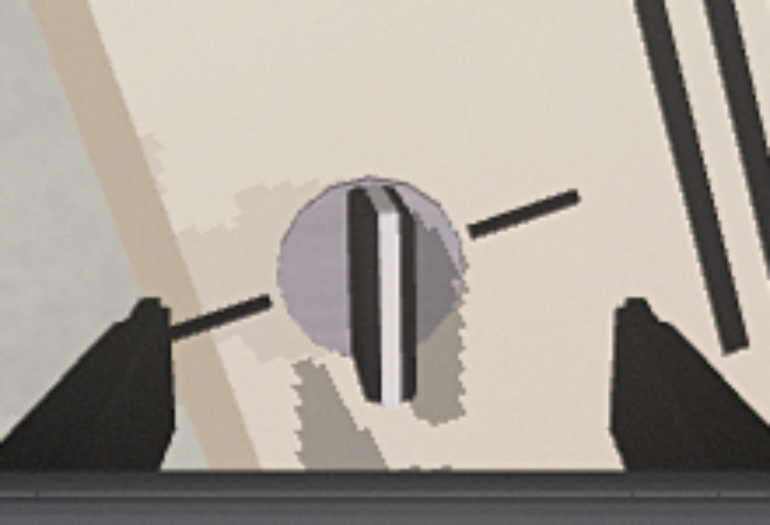

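The slot is now vertical in the view, at u=311 and v from 239 to 296. The finger tips are symmetric about it.

Run:
```python
from h import *
c=cam('wrist');s=env.state();print(s['t'],s['eef_pos'],np.degrees(s['tcp_rot']))
w=onz(c,311.1,267.6,213);print(w,tool([*w[:2],189]))
```

```text
2.35 [556.16160966 116.24914716 242.26650602] [ 1.79892497e+02 -4.26808952e-02  6.77547795e+01]
[555.37246591 116.38142651 213.        ] [-0.21599254 -0.88042767 53.26480173]
```

>>> arm_command(targets=[[-1, -1.5, 25, 0, 0.4], [-1, -1.5, 49, 0, 0.4], [-1, -1.5, 49, 0, 0.3], [-1, -1.5, 49, 0, 0.2]])

```text
t: 2.75
eef_pos: [554.5, 116.3, 193.1]
tcp_rot: [3.141, -0.0, 1.183]
ft_force: [0.2, -0.1, 0.2]
opening: 0.3
grip_force: 0.0
```

>>> arm_command(targets=[[0, 0, 0, 0, 0], [0, 0, 0, 0, 0], [0, 0, 0, 0, 0], [0, 0, 0, 0, 0], [0, 0, 0, 0, 0]])

```text
t: 3.25
eef_pos: [553.8, 116.9, 192.0]
tcp_rot: [-3.141, 0.0, 1.184]
ft_force: [-4.8, 1.8, 2.0]
opening: 0.122
grip_force: 29.5
```

>>> arm_command(targets=[[0, 0, 0, 8, 0], [0, 0, 0, 16, 0], [0, 0, 0, 24, 0], [0, 0, 0, 32, 0], [0, 0, 0, 40, 0]])

```text
t: 3.75
eef_pos: [554.4, 116.5, 191.9]
tcp_rot: [3.141, -0.0, 0.481]
ft_force: [-0.1, -1.8, 1.2]
opening: 0.111
grip_force: 29.9
```

>>> arm_command(targets=[[0, 0, 0, 8, 0], [0, 0, 0, 16, 0], [0, 0, 0, 24, 0], [0, 0, 0, 32, 0], [0, 0, 0, 32.5, 0]])

```text
t: 4.25
eef_pos: [554.7, 115.7, 192.0]
tcp_rot: [3.14, -0.001, -0.086]
ft_force: [0.7, -5.8, 1.5]
opening: 0.102
grip_force: 30.0
```

Run:
```python
from h import *
s=env.state();print(s['t'],s['eef_pos'],np.degrees(s['tcp_rot']),s['ft_force'],s['moment'])
c=cam('wrist');cv2.imwrite('pics/w3.png',cv2.resize(c['frame'][100:350,150:470,::-1],None,fx=2.4,fy=2.4))
```

```text
4.25 [554.71266372 115.69243996 191.9986196 ] [ 1.79902477e+02 -7.89082947e-02 -4.91179233e+00] [ 0.66626005 -5.75404085  1.48674915] [-1.05902968  0.29037109  0.03209625]
```

View pics/w3.png

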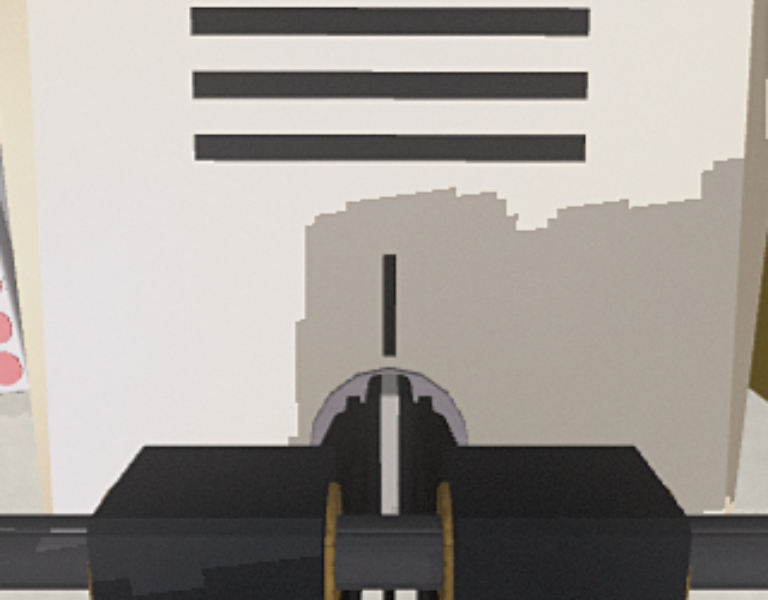

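The slot (x=390 in the crop) lines up with the rear mark. Next I press down along the hinge arc.

>>> arm_command(targets=[[-1, 0, 5, 0, 0], [-2, 0, 10, 0, 0], [-3, 0, 15, 0, 0], [-4, 0, 20, 0, 0], [-4.5, 0, 24, 0, 0]])

```text
t: 4.8
eef_pos: [550.8, 116.1, 168.6]
tcp_rot: [3.14, -0.004, -0.081]
ft_force: [-0.7, -6.2, 8.4]
opening: 0.105
grip_force: 30.0
```

>>> arm_command(targets=[[-0.1, 0, 1, 0, 0], [-0.2, 0, 2, 0, 0], [-0.2, 0, 3, 0, 0], [-0.2, 0, 3, 0, 0]])

```text
t: 5.2
eef_pos: [550.6, 116.2, 166.2]
tcp_rot: [3.14, -0.004, -0.081]
ft_force: [-2.1, -6.7, 11.5]
opening: 0.107
grip_force: 30.0
```

>>> arm_command(targets=[[0, 0, 1, 0, 0], [0, 0, 2, 0, 0], [0, 0, 2, 0, 0]])

```text
t: 5.5
eef_pos: [550.7, 116.1, 165.6]
tcp_rot: [3.14, -0.005, -0.081]
ft_force: [-7.9, -7.9, 26.2]
opening: 0.104
grip_force: 30.0
```

Run:
```python
from h import *
s=env.state();print(s['t'],s['eef_pos'],np.degrees(s['tcp_rot']),s['ft_force'],s['moment'])
cv2.imwrite('pics/s4.png',cv2.resize(cam('scene')['frame'][130:360,220:480,::-1],None,fx=2.6,fy=2.6))
c=cam('wrist');cv2.imwrite('pics/w4.png',c['frame'][:,:,::-1])
```

```text
5.5 [550.68110653 116.13335617 165.55717722] [179.93093876  -0.2739556   -4.61416696] [-7.92232872 -7.86778986 26.22240157] [-1.40780699  1.15037912 -0.04988221]
```

View pics/w4.png

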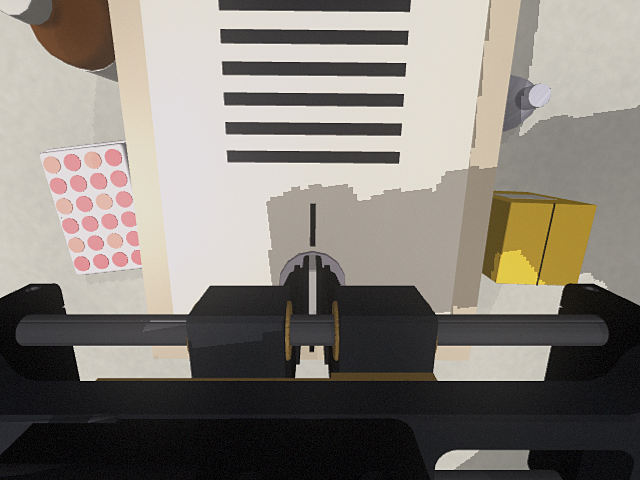

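View pics/s4.png

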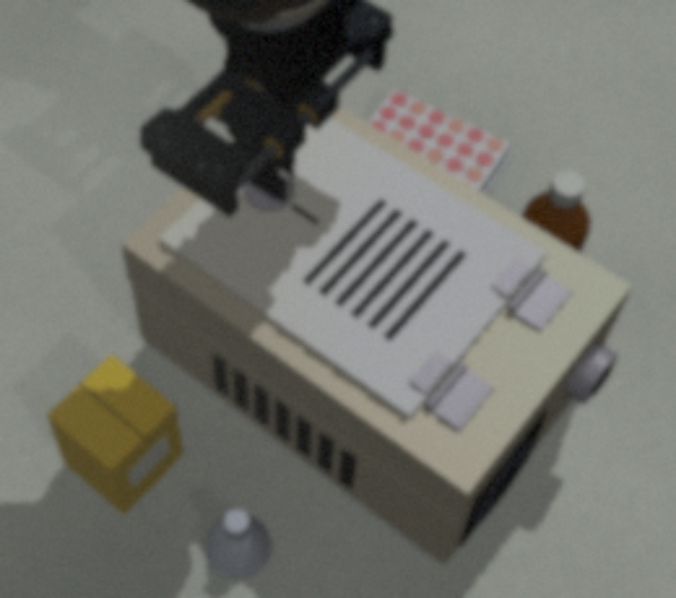

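The cover looks flush on the frame all round and the slot lines up with the mark (u≈312). Travel was 26.4 mm, and the force rose steeply to 26 N at the end. I'll hold briefly, then hand in.

>>> arm_command(targets=[[0, 0, 0, 0, 0], [0, 0, 0, 0, 0], [0, 0, 0, 0, 0]])

```text
t: 5.9
eef_pos: [550.7, 116.1, 165.6]
tcp_rot: [3.14, -0.005, -0.08]
ft_force: [-7.4, -7.7, 27.2]
opening: 0.103
grip_force: 30.0
```

```bash
python3 -c "
from h import *
s=env.state();print(s['eef_pos'],s['ft_force'])
if 10<s['ft_force'][2]<38: print(env.job_done())"
```

```text
[550.66391578 116.14024537 165.55689891] [-7.424574   -7.66311024 27.16536122]
the job is handed in; nothing more can be done
None
```

I turned the fastener into line with the marks (not locked) and handed the job in at about 6 s, with the arm still pressing the cover flush on the frame at about 27 N; the things around it were not touched, and no verdict was shown.

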